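# Load the bakery's hanging-basket carriage and send it to the display station

## Robot

A 7-joint arm with a two-finger parallel gripper is mounted at the origin on the work surface. World frame = base frame: x ahead of the robot, y to its left, z up, the work surface at z = 0. Lengths are in mm, angles in degrees, forces in N, time in s.
With the tool pointing down it reaches from about 350 to 900 mm from the base axis. Payload 19.9 kg.
Tool frame: the origin (TCP) lies midway between the tips of the shut fingers; the grasp point (between the pads) lies 19 mm behind it; z points along the fingers, y is the line along which they close (so a half turn about z gives the same grasp; the last joint's range is limited). The gripper opens to 85 mm and grips with 20 to 120 N. Pads are 22 mm wide; open, the fingers measure 114 mm over their backs; the gripper's body (76 mm by 85 mm) begins 54 mm behind the grasp point. The pads swing forward as they close: fully open they stand 13 mm farther back than shut.
Start: joints at [-71.935, 23.915, -0.59, 92.452, 0.269, 63.638, -3.037], TCP at [218.287, 585.621, 231.26] pointing down, gripper open.
Joint ranges: [-161.28, 161.28], [-22.2, 115.67], [-73.04, 71.86], [3.21, 147.25], [-68.34, 248.33], [10.77, 114.83], [-161.83, 161.83]. Speed limits (degrees/s): [108.29, 108.29, 136.94, 136.94, 172.46, 172.46, 172.46].

## Interface

Orientations are given as a 3x3 rotation matrix whose columns are the frame's x, y, z axes.
In Python, from rig import ctrl, viewer, boxes_of, silhouettes gives the robot as it stands.
- The arm moves only by the tool play_rows, never from a script. Its argument "targets" is text: rows parted by semicolons, each of 7 numbers parted by spaces: the shift along the tool's x, y, z normalised to -1 to 1, where 1 is 1 m, then the turn, a rotation vector about the tool's x, y, z normalised to -1 to 1, where 1 is 45 degrees, then the closure, from -1 (fully open) to 1 (shut). A call has 1 to 12 rows; each row is the pose to reach, as a shift and turn from the pose commanded when the call began, along the tool's axes at that moment; what a row does not reach only later rows make up. A row lasts 1/8 s, in which the tool goes at most 62.5 mm and 10.7 degrees, less where a joint would pass 70% of its speed; a pose out of reach is approached as far as the arm can. A call with a number of a shift or a turn outside -1 to 1 is refused whole. A call with a gripper value outside its range is refused whole. The fingers move at their own pace and stop on an object; the grip force is fixed at half the most. Time passes only in rows, so rows that repeat a pose let the fingers close. It gives the time, the measured TCP pose, the force, the opening and the grip force at its end, in the units of the state.
- ctrl.get_obs(): the state, without advancing time (a new reading comes with each control period).
- viewer.grab_frame(name): name is "side" or "top" or "wrist"; returns a dict with "img" (400x640x3 uint8, red, green, blue), "intrinsics" (3x3 intrinsics, pixels), "T" (4x4, takes a point from camera to world coordinates); the wrist camera has in their place "hand_eye" (4x4, takes a point from camera to tool coordinates, whose origin is the TCP and whose axes are the flange's). Camera axes: x right, y up, looking along -z (the intrinsics and any distortion apply to the point x, -y, -z); pixel columns grow to the right and rows downward; lengths in mm; the calibration is good to about 2 mm. A picture is of the moment at which its call begins: read the wrist's pose just before it. There is no depth.
- ctrl.sign_off(): hands the job in; it is judged then, once.
Trained networks look in a picture, given as the dict that the camera call returned (one of the last four; its "shot" number tells which), for a name from the list of things; names that differ only in an ending like _2 or _b are one class to them, and where a whole thing is asked for, a point or a joint stands for the part that bears it (a point fixed in the world has none). Each returns a list of dicts, best first, with "confidence" (0 to 1); they miss things now and then, are a little off and sometimes report something else, mostly with a low value. They report only what shows in the picture. A call takes as long as a camera call.
- boxes_of(picture, target): "bbox" ([centre column, centre row, width, height] in pixels, round what is visible of it).
- silhouettes(picture, target): "pixels" (400x640 bool, what is visible of it) and "bbox" ([centre column, centre row, width, height] in pixels, round what is visible of it).
The state is a dict: "time_s": time; "joints": joint angles; "qvel": joint speeds; "effort": joint torques, N m; "ee_pos": TCP position; "eef_rot": TCP orientation; "force": force on the tool from outside, world axes, zero at the start; "wrist_torque": the same for the moment, N m; "gripper_width": finger opening in mm; "grasp_force": force on a finger pad.
Only numpy, scipy, OpenCV 4.12 (cv2) and the standard library are available. Lean on these libraries where they do the work, as an engineer would, in place of code of your own. Each camera call takes 0.05 s, during which the arm holds its last target. There are 200 camera calls.

## Task

Get the bread display ready: slide the hook carriage fully home to its loading stop (the end nearest the clamp) and swing the clamp lever shut, then hang every basket of rolls by its handle, one to each double hook. When all are hanging, swing the clamp open, push the carriage all the way along the rail to the display stop at the other end, and clamp it shut again with all the baskets still hanging; leave the jar, cup, loaf and board where they are.

Things in the scene. Friction and masses are not known exactly. Their poses are not given: they have to be found in the camera images.
- rail: Fixed aluminium counter rail, 60 mm wide, 800 mm long along its y, 12 mm high; origin on the table on the rail's centre line. Its +y points to the display end, its -y to the clamp end; its -x side faces the robot. The carriage moves along its y; turning the rail turns carriage, hooks and clamp alike.
- carriage (a joint): Hook carriage, position in m along the rail's +y: 0 = at the loading stop (towards the clamp), 0.130 = at the display stop; solid stops at both ends. Slides stiffly (about 3 N), stays where left; locked at a stop while the clamp is shut.
- crossbar (a point): Middle of the carriage's wooden cross bar, 219 mm above the table; bar 400 mm long, 12 mm thick, 30 mm high. The black frame under it has 16 mm square posts 190 mm either side, and a low notched bar runs from its foot past the clamp. Three double hooks, each on a dark back plate, 120 mm apart, point from it to the rail's -x.
- push_knob (a point): Centre of the upright wooden knob on top of the carriage's post on the clamp side: 22 mm across, 32 mm high (246 to 278 mm above the table); for moving the carriage. Axes as the rail's.
- clamp (a joint): Clamp lever, rad: 0 = shut (lever leans to the rail's +x by 0.65 rad from upright, its tooth down between the lugs of the carriage's notched bar), 1.3 = fully open (leans to the rail's -x, towards the robot, by 0.65 rad, tooth up). Hard stops at 0 and 1.3; light friction (about 1 N at the tip), stays where left. It can shut only with the carriage within about 5 mm of either stop.
- clamp_tip (a point): Centre of the black ball, 20 mm across, at the end of the clamp lever, 90 mm from the hinge.
- clamp_hinge (a point): Point on the clamp's hinge axis, 50 mm above the table, in the fixed block (50 x 44 mm, 62 mm high) in front of the rail; the axis runs along the rail's y. The ball goes round it in a vertical plane, over the top.
- hook0 (a point): Double hook 0 (nearest the clamp): where the middle of a basket's handle bar goes, 225 mm above the table and 46 mm in front of the cross bar's centre line. Two level prongs, 8 mm thick, 26 mm to either side of it (44 mm free between), tops at 220 mm, end 86 mm out in turned-up tips topping at 235 mm. Axes as the rail's; the handle bar lies across, along y.
- hook1 (a point): Double hook 1 (middle): where the middle of a basket's handle bar goes, 225 mm above the table and 46 mm in front of the cross bar's centre line. Two level prongs, 8 mm thick, 26 mm to either side of it (44 mm free between), tops at 220 mm, end 86 mm out in turned-up tips topping at 235 mm. Axes as the rail's; the handle bar lies across, along y.
- hook2 (a point): Double hook 2 (nearest the display end): where the middle of a basket's handle bar goes, 225 mm above the table and 46 mm in front of the cross bar's centre line. Two level prongs, 8 mm thick, 26 mm to either side of it (44 mm free between), tops at 220 mm, end 86 mm out in turned-up tips topping at 235 mm. Axes as the rail's; the handle bar lies across, along y.
- basket0: Loose plywood basket with bread rolls, 70 mm (its x) by 92 mm (its y), walls 45 mm high, rolls up to 60 mm; 0.15 to 0.3 kg. Origin under the centre of its bottom, z up. All baskets are alike and may hang on any hook, either way round. It may be absent (None).
- bail0 (a point): Middle of basket 0's fixed steel handle bar: straight, 10 mm thick, 84 mm long along the basket's y, 110 mm above its bottom, on an upright at each end (74 mm free between the uprights). Pinched from above across its x. None if absent.
- basket1: Loose plywood basket with bread rolls, 70 mm (its x) by 92 mm (its y), walls 45 mm high, rolls up to 60 mm; 0.15 to 0.3 kg. Origin under the centre of its bottom, z up. All baskets are alike and may hang on any hook, either way round. It may be absent (None).
- bail1 (a point): Middle of basket 1's fixed steel handle bar: straight, 10 mm thick, 84 mm long along the basket's y, 110 mm above its bottom, on an upright at each end (74 mm free between the uprights). Pinched from above across its x. None if absent.
- basket2: Loose plywood basket with bread rolls, 70 mm (its x) by 92 mm (its y), walls 45 mm high, rolls up to 60 mm; 0.15 to 0.3 kg. Origin under the centre of its bottom, z up. All baskets are alike and may hang on any hook, either way round. It may be absent (None).
- bail2 (a point): Middle of basket 2's fixed steel handle bar: straight, 10 mm thick, 84 mm long along the basket's y, 110 mm above its bottom, on an upright at each end (74 mm free between the uprights). Pinched from above across its x. None if absent.
- jar: Bystander: jar, 70 mm across, 100 mm high, origin under its centre. Leave alone.
- mug: Bystander: white cup, 76 mm across, 85 mm high, origin under its centre. Leave alone.
- loaf: Bystander: loaf 150 x 80 x 66 mm on a fixed board, origin under its centre. Leave alone.

How it is judged (in metres and radians):
On the way, in this order (a step that is already met when the one before it is completed fails the run):
1. the carriage is at the loading stop and the clamp is shut (value of joint carriage below 0.007 m and value of joint clamp below 0.15 rad), for 0.2 s.
2. every basket hangs on a hook by its handle, let go, with the carriage still clamped at the loading stop (all of step 1 and (distance between bail0 and hook0 below 0.05 m or distance between bail0 and hook1 below 0.05 m or distance between bail0 and hook2 below 0.05 m) and contact force between the fingers and basket0 below 0.1 N and (distance between bail1 and hook0 below 0.05 m or distance between bail1 and hook1 below 0.05 m or distance between bail1 and hook2 below 0.05 m) and contact force between the fingers and basket1 below 0.1 N and (distance between bail2 and hook0 below 0.05 m or distance between bail2 and hook1 below 0.05 m or distance between bail2 and hook2 below 0.05 m) and contact force between the fingers and basket2 below 0.1 N and linear speed of each of basket0, basket1, basket2 below 0.2 m/s), for 0.3 s.
3. the clamp is swung open (value of joint clamp above 1 rad), for 0.1 s.
4. the carriage is at the display stop with the clamp open and the baskets hanging (value of joint carriage above 0.123 m and value of joint clamp above 1 rad and (distance between bail0 and hook0 below 0.05 m or distance between bail0 and hook1 below 0.05 m or distance between bail0 and hook2 below 0.05 m) and (distance between bail1 and hook0 below 0.05 m or distance between bail1 and hook1 below 0.05 m or distance between bail1 and hook2 below 0.05 m) and (distance between bail2 and hook0 below 0.05 m or distance between bail2 and hook1 below 0.05 m or distance between bail2 and hook2 below 0.05 m)), for 0.2 s.
5. the clamp is shut at the display stop (value of joint carriage above 0.123 m and value of joint clamp below 0.15 rad), for 0.2 s.
At the end, for the whole second after the job is handed in: The carriage stands within 7 mm of the display stop, the clamp is shut to within 0.15 rad, and every basket present hangs on a hook, at most gently swinging (under 0.2 m/s), the middle of its handle within 50 mm of the hook's point, and released (all of step 5 and (distance between bail0 and hook0 below 0.05 m or distance between bail0 and hook1 below 0.05 m or distance between bail0 and hook2 below 0.05 m) and contact force between the fingers and basket0 below 0.1 N and (distance between bail1 and hook0 below 0.05 m or distance between bail1 and hook1 below 0.05 m or distance between bail1 and hook2 below 0.05 m) and contact force between the fingers and basket1 below 0.1 N and (distance between bail2 and hook0 below 0.05 m or distance between bail2 and hook1 below 0.05 m or distance between bail2 and hook2 below 0.05 m) and contact force between the fingers and basket2 below 0.1 N and linear speed of each of basket0, basket1, basket2 below 0.2 m/s); the robot touches nothing.
It fails at once if the jar is moved more than 30 mm (distance of jar from where it was at the start of the episode above 0.03 m).
It fails at once if the mug is moved more than 30 mm (distance of mug from where it was at the start of the episode above 0.03 m).
It fails at once if the loaf is moved more than 30 mm (distance of loaf from where it was at the start of the episode above 0.03 m).
Of basket0, basket1, basket2 only 2 to 3 are there at a start; the rules pass over those that are not, and their reading is None.
At some moment in a run one of basket0, basket1, basket2 may be knocked a few centimetres aside while the robot is not near it.
It also fails if it takes over 210 s, if anything falls off the work surface, if the arm or the gripper's body presses on something with over 40 N, if the wrist force passes 120 N, or if a joint passes its speed limit or range.

## Working session

There is one attempt and no reset: what is moved stays moved. The work goes in short steps, Python scripts to look and compute and a tool call to move; the robot and the scene stay as the last step left them, time stands still between calls to the robot, and variables do not carry over. Pictures are saved under pics/ and viewed, at most 14 in all, crops included, and the job is handed in when it is done.

Besides the shell and the picture viewer there is one more tool, called after "Call:" as name(argument=value, ...) on one line, values as JSON. play_rows: Moves the arm, as the interface text tells. Scaled input: -1 to 1 covers 1 m each way for a shift and 45 degrees each way for a turn. Its arguments: {"type":"object","properties":{"targets":{"type":"string"}},"required":["targets"]}

```bash
ls; mkdir -p pics
cat > h.py <<'E'
import numpy as np, cv2
from rig import ctrl, viewer, boxes_of, silhouettes
def save(n,img): cv2.imwrite(f'pics/{n}.png', cv2.cvtColor(img,cv2.COLOR_RGB2BGR))
def camT(p):
    if 'T' in p: return np.array(p['T'])
    o=ctrl.get_obs(); T=np.eye(4); T[:3,:3]=np.array(o['eef_rot']); T[:3,3]=o['ee_pos']
    return T@np.array(p['hand_eye'])
def ray(p,u,v,T=None):
    T=camT(p) if T is None else T
    d=np.linalg.inv(np.array(p['intrinsics']))@[u,v,1]; d=np.array([d[0],-d[1],-d[2]])
    return T[:3,3], T[:3,:3]@d
def at_z(p,u,v,z,T=None):
    o,d=ray(p,u,v,T); return o+d*(z-o[2])/d[2]
def proj(p,X,T=None):
    T=camT(p) if T is None else T
    c=np.linalg.inv(T)@np.append(X,1); k=np.array(p['intrinsics'])@[c[0],-c[1],-c[2]]; return k[:2]/k[2]
def tri(rays):
    A=np.zeros((3,3));b=np.zeros(3)
    for o,d in rays:
        d=d/np.linalg.norm(d);M=np.eye(3)-np.outer(d,d);A+=M;b+=M@o
    return np.linalg.solve(A,b)
E
python3 - <<'E'
from h import *
np.set_printoptions(precision=1,suppress=True)
o=ctrl.get_obs(); print({k:np.round(v,2) for k,v in o.items()})
for n in ('side','top','wrist'):
    p=viewer.grab_frame(n); save(n+'0',p['img']); print(n,[k for k in p],p['intrinsics'],camT(p), p.get('distortion'))
    for t in ('basket0','rail','push_knob','clamp_tip','clamp','hook0','bail0','jar','mug','loaf','carriage','crossbar'):
        try: print(t,[(np.round(b['bbox']),round(b['confidence'],2)) for b in boxes_of(p,t)])
        except Exception as e: print(t,e)
E
```

```text
pics
{'time_s': np.float64(0.0), 'joints': array([-71.9,  23.9,  -0.6,  92.5,   0.3,  63.6,  -3. ]), 'qvel': array([-0. ,  0. ,  0. , -0.1,  0. ,  0.1,  0.1]), 'effort': array([  0. , -86.5,   0.7, -43.5,   0. ,   0. ,  -0. ]), 'ee_pos': array([218.2, 585.3, 230.6]), 'eef_rot': array([[-0.9,  0.3, -0. ],
       [ 0.3,  0.9, -0. ],
       [-0. , -0. , -1. ]]), 'force': array([-0.3,  0.2,  0.4]), 'wrist_torque': array([-0.,  0., -0.]), 'grasp_force': np.float64(0.0), 'gripper_width': np.float64(85.12)}
side ['img', 'intrinsics', 'T', 'shot'] [[505.4   0.  314.2]
 [  0.  505.4 192.5]
 [  0.    0.    1. ]] [[   0.9    0.3   -0.4   12.4]
 [  -0.5    0.6   -0.7 -912.4]
 [  -0.     0.8    0.6 1083.7]
 [   0.     0.     0.     1. ]] None
basket0 [(array([317., 274.,  40.,  55.]), 0.89), (array([269., 198.,  30.,  45.]), 0.62), (array([288., 236.,  38.,  50.]), 0.58)]
rail [(array([382., 238., 170., 225.]), 0.9)]
push_knob [(array([369., 220., 138., 200.]), 0.7)]
clamp_tip [(array([388., 280.,  35.,  23.]), 0.52)]
clamp [(array([388., 285.,  39.,  33.]), 0.86)]
hook0 [(array([370., 222., 139.
[... 1587 characters left out ...]
rray([176., 228.,  33.,  27.]), 0.63), (array([359., 223.,  36.,  26.]), 0.59)]
mug [(array([170., 182.,  35.,  27.]), 0.86), (array([248., 224.,  35.,  28.]), 0.56)]
loaf []
carriage [(array([326., 151., 220.,  42.]), 0.95), (array([409., 181.,  12.,  36.]), 0.69)]
crossbar [(array([324., 151., 221.,  41.]), 0.91)]
wrist ['img', 'intrinsics', 'hand_eye', 'shot'] [[359.2   0.  322.4]
 [  0.  359.2 192.7]
 [  0.    0.    1. ]] [[  0.3  -0.9  -0.3 139.7]
 [  0.9   0.3   0.1 614.8]
 [ -0.   -0.3   0.9 374.5]
 [  0.    0.    0.    1. ]] None
basket0 []
rail []
push_knob []
clamp_tip []
clamp []
hook0 []
bail0 []
jar [(array([286., 352.,  63.,  78.]), 0.71)]
mug []
loaf []
carriage []
crossbar []
```

View pics/side0.png

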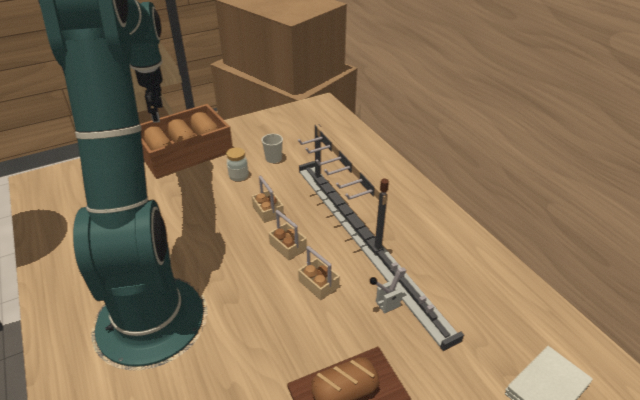

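View pics/top0.png

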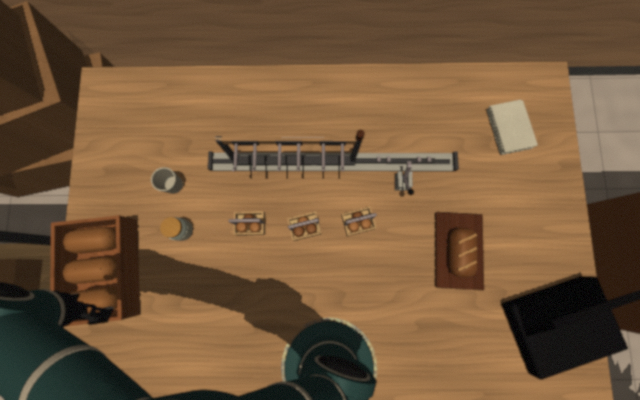

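Side view: three baskets, with handles near (266,185), (287,216) and (319,256). The knob is at (384,185), and the clamp ball at (373,281) leans toward the robot, so the clamp is open. The carriage is off its loading stop. I'll enlarge both views to get accurate pixels.

Run:
```python
from h import *
s=cv2.imread('pics/side0.png')[110:350,240:470]; cv2.imwrite('pics/side0c.png',cv2.resize(s,None,fx=2.5,fy=2.5,interpolation=cv2.INTER_CUBIC))
s=cv2.imread('pics/top0.png')[120:245,200:466]; cv2.imwrite('pics/top0c.png',cv2.resize(s,None,fx=3,fy=3,interpolation=cv2.INTER_CUBIC))
```

```text
(no output)
```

View pics/side0c.png

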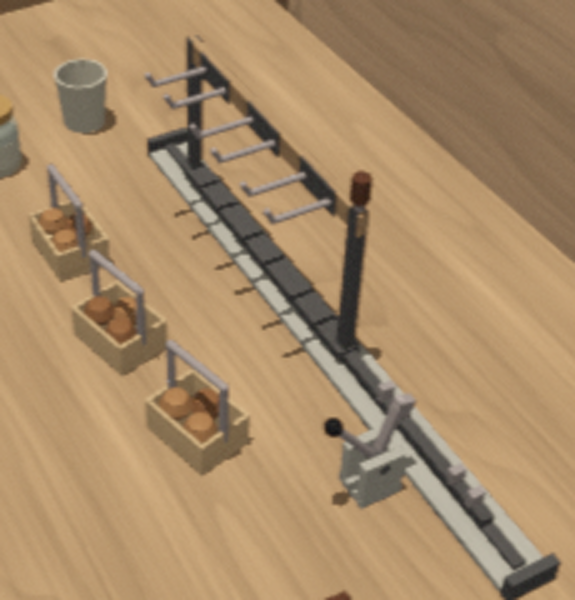

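View pics/top0c.png

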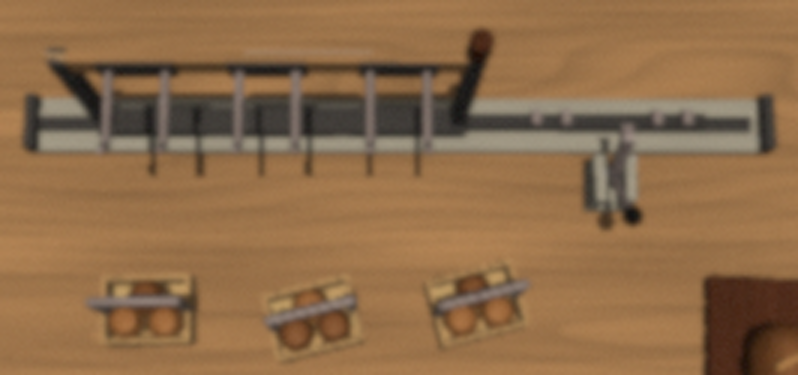

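```bash
cat >> h.py <<'E'
def sc(x,y): return 240+x/2.5,110+y/2.5
def tc(x,y): return 200+x/3,120+y/3
E
python3 - <<'E'
from h import *
np.set_printoptions(precision=1,suppress=True)
S=viewer.grab_frame('side');T=viewer.grab_frame('top')
def both(n,a,b):
    X=tri([ray(S,*sc(*a)),ray(T,*tc(*b))]); print(n,X,'err',proj(S,X)-sc(*a),proj(T,X)-tc(*b)); return X
both('knob',(361,188),(481,42)); both('ball',(334,427),(631,214))
both('postfar',(193,42),(55,50))
for n,a,b in (('A',((170,348),(227,388)),((438,308),(527,285))),('B',((95,260),(142,295)),((266,322),(355,300))),('C',((53,175),(82,213)),((90,302),(191,303)))):
    m=lambda q:tuple(np.mean(q,0)); both('bail'+n,m(a),m(b))
    P=[at_z(T,*tc(*q),114) for q in b]; Q=[at_z(S,*sc(*q),114) for q in a]; print('  ends top',*P,'side',*Q)
print('rail ends', at_z(T,*tc(32,123),16),at_z(T,*tc(766,123),16), 'side',at_z(S,*sc(530,578),16),at_z(S,*sc(172,140),16))
for b in ((27,97),(27,150),(773,97),(773,150)): print(at_z(T,*tc(*b),16))
for a,b in (((152,79),(105,146)),((170,102),(162,147)),((195,132),(236,147)),((217,156),(295,147)),((248,190),(368,147)),((270,217),(427,147))): both('tip',a,b)
for n in ('jar','mug','loaf'): print(n,[at_z(T,*boxes_of(T,n)[0]['bbox'][:2],50) if boxes_of(T,n) else 0])
E
```

```text
knob [643.9 -86.7 264. ] err [ 0.3 -0.1] [-0.1  0.3]
ball [ 518.1 -246.4  121.6] err [-0.1  0. ] [ 0.  -0.1]
postfar [651.6 297.  227.9] err [ 0.9 -0.3] [-0.3  1. ]
bailA [ 441.9 -100.5  106.1] err [-0.9  0.2] [ 0.2 -0.7]
  ends top [427.9 -55.  114. ] [ 449.6 -142.7  114. ] side [427.6 -67.7 114. ] [ 453.4 -145.9  114. ]
bailB [429.3  69.4 102.9] err [-0.6  0.1] [ 0.2 -0.6]
  ends top [416.  112.9 114. ] [436.6  26.  114. ] side [415.2  97.4 114. ] [437.2  19.7 114. ]
bailC [439.2 237.7 102.2] err [-0.5  0.1] [ 0.2 -0.5]
  ends top [437.4 285.2 114. ] [435.4 186.4 114. ] side [434.6 266.7 114. ] [436.4 181.8 114. ]
rail ends [647.6 378.9  16. ] [ 638.8 -426.5   16. ] side [ 638.7 -424.7   16. ] [658.1 380.6  16. ]
[677.4 385.5  16. ]
[617.1 383.1  16. ]
[ 668.3 -436.4   16. ]
[ 608.2 -431.9   16. ]
tip [565.4 248.4 226.4] err [-0.3  0.1] [ 0.1 -0.3]
tip [564.3 197.7 223.8] err [-0.2  0.1] [ 0.1 -0.2]
tip [563.4 131.4 222.8] err [-0.  0.] [ 0. -0.]
tip [562.8  78.1 223.8] err [-0.1  0. ] [ 0.  -0.1]
tip [564.   12.1 220.7] err [-0.5  0.2] [ 0.2 -0.5]
tip [561.9 -40.6 222.5] err [-0.2  0. ] [ 0.  -0.1]
jar [array([432.8, 468.4,  50. ])]
mug [array([569.8, 501.7,  50. ])]
loaf [array([ 341.2, -426.5,   50. ])]
```

Triangulation matches the known heights (knob 264, tips 223). The carriage is about 80 mm from the loading stop and the rail is turned about -0.6°. Next is a helper that gives move rows in tool axes.

```bash
cat >> h.py <<'E'
from scipy.spatial.transform import Rotation as Ro
def Ryaw(a):
    a=np.deg2rad(a); x=np.array([np.cos(a),np.sin(a),0]); z=np.array([0,0,-1.]); return np.column_stack([x,np.cross(z,x),z])
def rows(*ts):
    """each t=(x,y,z,yaw); prints shift (m) and turn (/45deg) in current tool axes"""
    o=ctrl.get_obs(); R=np.array(o['eef_rot']);p=np.array(o['ee_pos'])
    for t in ts:
        d=R.T@(np.array(t[:3])-p)/1000; r=Ro.from_matrix(R.T@Ryaw(t[3])).as_rotvec()/np.deg2rad(45)
        print(t,'->',' '.join('%.3f'%v for v in np.r_[d,r]))
E
python3 - <<'E'
from h import *
print(camT(viewer.grab_frame('wrist')))
rows((300,500,340,125),(560,100,360,125),(640,-20,360,125))
E
```

```text
[[ 3.49344281e-01 -8.86760795e-01 -3.02677826e-01  1.39728525e+02]
 [ 9.36993937e-01  3.30281748e-01  1.13825875e-01  6.14842601e+02]
 [-9.67361664e-04 -3.23371706e-01  9.46271528e-01  3.74506506e+02]
 [ 0.00000000e+00  0.00000000e+00  0.00000000e+00  1.00000000e+00]]
(300, 500, 340, 125) -> -0.106 -0.052 -0.109 -0.000 0.000 0.768
(560, 100, 360, 125) -> -0.490 -0.336 -0.129 -0.000 0.000 0.768
(640, -20, 360, 125) -> -0.607 -0.420 -0.129 -0.000 0.000 0.768
```

Call:
play_rows(targets="-0.106 -0.052 -0.109 0 0 0.4 -1;-0.106 -0.052 -0.109 0 0 0.5 -1;-0.49 -0.336 -0.129 0 0 0.768 -1;-0.49 -0.336 -0.129 0 0 0.768 -1;-0.49 -0.336 -0.129 0 0 0.768 1;-0.49 -0.336 -0.129 0 0 0.768 1;-0.49 -0.336 -0.129 0 0 0.768 1;-0.49 -0.336 -0.129 0 0 0.768 1;-0.49 -0.336 -0.129 0 0 0.768 1;-0.607 -0.42 -0.129 0 0 0.768 1;-0.607 -0.42 -0.129 0 0 0.768 1;-0.607 -0.42 -0.129 0 0 0.768 1")

```text
time_s: 3.9
ee_pos: [627.8, -1.4, 359.9]
eef_rot: [[-0.574, 0.819, 0.001], [0.819, 0.574, 0.0], [-0.0, 0.0, -1.0]]
force: [0.7, 1.2, 0.5]
gripper_width: -0.0
grasp_force: 0.0
```

Run:
```python
from h import *
o=ctrl.get_obs();print(o['time_s'],o['ee_pos'],o['gripper_width'],o['force'],o['joints'])
rows((648,-35,360,89.4),(645,-35,253,89.4))
```

```text
3.9 [627.81164257  -1.35186923 359.91411619] -0.019926860546549293 [0.69399314 1.17211843 0.4527655 ] [-24.10957646  21.04060494  29.41429721  83.01025987 -10.37146097
  78.61879622  40.74545125]
(648, -35, 360, 89.4) -> -0.039 -0.003 -0.000 0.001 0.000 0.792
(645, -35, 253, 89.4) -> -0.037 -0.005 0.107 0.001 0.000 0.792
```

Call:
play_rows(targets="-0.035 -0.004 0 0 0 0.4 1;-0.035 -0.004 0 0 0 0.792 1;-0.035 -0.004 0 0 0 0.792 1;-0.035 -0.004 0 0 0 0.792 1;-0.035 -0.004 0 0 0 0.792 1;-0.035 -0.004 0 0 0 0.792 1")

```text
time_s: 4.65
ee_pos: [643.7, -30.7, 359.7]
eef_rot: [[0.01, 1.0, 0.0], [1.0, -0.01, -0.0], [-0.0, 0.0, -1.0]]
force: [-0.4, -0.6, 0.7]
gripper_width: -0.4
grasp_force: 0.0
```

Run:
```python
from h import *
o=ctrl.get_obs();print(o['time_s'],o['ee_pos'],o['force'])
rows((644,-35,256,89.4),(644,-100,256,89.4),(643,-160,256,89.4))
p=viewer.grab_frame('wrist'); save('w1',p['img'])
print(proj(p,[644,-87,262]), [b['bbox'] for b in boxes_of(p,'push_knob')])
```

```text
4.65 [643.67360287 -30.70732083 359.66488554] [-0.38708291 -0.56411423  0.72768148]
(644, -35, 256, 89.4) -> -0.004 0.000 0.104 0.000 0.000 0.001
(644, -100, 256, 89.4) -> -0.069 0.001 0.104 0.000 0.000 0.001
(643, -160, 256, 89.4) -> -0.129 0.001 0.104 0.000 0.000 0.001
[324.27572512 263.74057871] [[264.9, 125.2, 140.1, 250.3]]
```

View pics/w1.png

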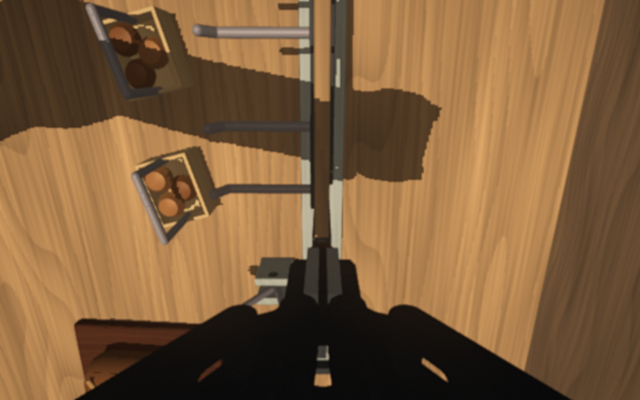

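The fingers are in line with the cross bar (column 322) and the knob is hidden behind them. I'll go down and push slowly.

Call:
play_rows(targets="-0.004 0 0.05 0 0 0 1;-0.004 0 0.104 0 0 0 1;-0.004 0 0.104 0 0 0 1;-0.025 0 0.104 0 0 0 1;-0.04 0 0.104 0 0 0 1;-0.055 0 0.104 0 0 0 1;-0.067 0 0.104 0 0 0 1;-0.079 0 0.104 0 0 0 1;-0.089 0 0.104 0 0 0 1")

```text
time_s: 5.88
ee_pos: [642.7, -120.5, 255.7]
eef_rot: [[0.011, 1.0, 0.0], [1.0, -0.011, -0.0], [-0.0, 0.0, -1.0]]
force: [-0.9, 4.5, 3.0]
gripper_width: 0.1
grasp_force: 1.8
```

Call:
play_rows(targets="-0.008 0 0 0 0 0 1;-0.014 0 0 0 0 0 1;-0.018 0 0 0 0 0 1;-0.022 0 0 0 0 0 1;-0.024 0 0 0 0 0 1")

```text
time_s: 6.5
ee_pos: [642.8, -126.9, 255.5]
eef_rot: [[-0.003, 1.0, -0.006], [1.0, 0.003, 0.022], [0.022, -0.006, -1.0]]
force: [-31.9, 92.7, 38.6]
gripper_width: -0.0
grasp_force: 46.1
```

Force jumped to 93 N at y=-127, which looks like the stop. Backing off.

Call:
play_rows(targets="0.03 0 0 0 0 0 1;0.05 0 0 0 0 0 1;0.05 0 -0.1 0 0 0 1;0.05 0 -0.1 0 0 0 1;0.05 -0.1 -0.1 0 0 0 1;0.05 -0.1 -0.1 0 0 0 1")

```text
time_s: 7.25
ee_pos: [541.1, -93.9, 355.6]
eef_rot: [[0.013, 1.0, 0.0], [1.0, -0.013, -0.001], [-0.001, 0.0, -1.0]]
force: [0.8, -0.7, 1.2]
gripper_width: -0.3
grasp_force: 0.0
```

Run:
```python
from h import *
o=ctrl.get_obs();print(o['time_s'],o['ee_pos'],o['force'])
S=viewer.grab_frame('side');T=viewer.grab_frame('top')
a=cv2.resize(S['img'][110:350,240:470],None,fx=2.5,fy=2.5,interpolation=cv2.INTER_CUBIC)
save('s2',a); save('t2',cv2.resize(T['img'][120:245,200:466],None,fx=3,fy=3,interpolation=cv2.INTER_CUBIC))
```

```text
7.25 [541.13389043 -93.86705313 355.57462024] [ 0.82782158 -0.65876745  1.17163443]
```

View pics/s2.png

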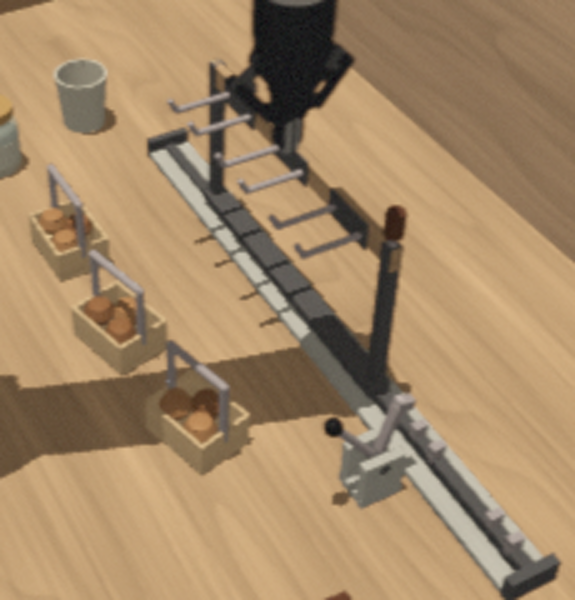

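View pics/t2.png

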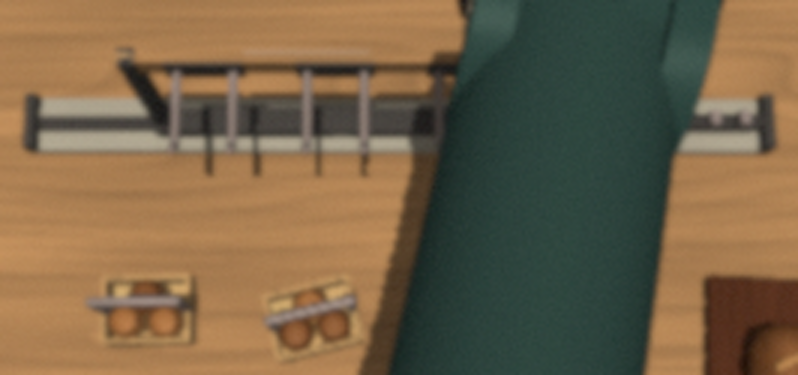

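Run:
```python
from h import *
np.set_printoptions(precision=1,suppress=True)
S=viewer.grab_frame('side');T=viewer.grab_frame('top')
def both(n,a,b):
    X=tri([ray(S,*sc(*a)),ray(T,*tc(*b))]); print(n,X,'err',proj(S,X)-sc(*a),proj(T,X)-tc(*b)); return X
both('B1',(494,513),(716,118));both('B2',(514,538),(746,118))
for a in ((420,425),(437,447),(494,513),(514,538)): print(at_z(S,*sc(*a),28))
both('tip',(173,105),(175,147));both('tip',(194,128),(232,147));both('tip',(220,159),(306,147));both('tip',(245,187),(363,147))
print('knob',at_z(S,*sc(395,222),262), 'ball',at_z(S,*sc(334,427),121.6))
print('tooth', at_z(S,*sc(403,402),75),at_z(S,*sc(403,402),90))
```

```text
B1 [ 637.3 -362.3   45.9] err [-0.3  0.1] [ 0.1 -0.3]
B2 [ 636.9 -394.7   44.7] err [-0.2  0.1] [ 0.1 -0.2]
[ 651.2 -223.    28. ]
[ 649.2 -256.4   28. ]
[ 649. -353.   28.]
[ 647.5 -386.4   28. ]
tip [562.7 185.5 227.7] err [-0.  0.] [ 0. -0.]
tip [563.  134.4 226.6] err [-0.2  0.1] [ 0.1 -0.3]
tip [561.6  68.2 226.8] err [-0.  0.] [ 0. -0.]
tip [563.3  16.8 222. ] err [-0.4  0.1] [ 0.1 -0.4]
knob [ 644.  -146.6  262. ] ball [ 518.2 -246.5  121.6]
tooth [ 625.6 -219.4   75. ] [ 616.5 -229.7   90. ]
```

Hook tips now give hook centres at y≈160, 42 and -76. The clamp lugs centre on y≈-248, with the ball at -246, so the carriage is at the loading stop. Next I'll shut the clamp with the tool turned so the camera clears the knob.

Run:
```python
from h import *
print(ctrl.get_obs()['joints'])
rows((470,-246,300,45),(470,-246,114,45))
```

```text
[-26.1699282   12.68746272  39.16634826  94.66052309  -8.25689876
  75.53274099  13.70812345]
(470, -246, 300, 45) -> -0.154 -0.071 0.056 0.001 -0.001 0.985
(470, -246, 114, 45) -> -0.154 -0.071 0.242 0.001 -0.001 0.985
```

Call:
play_rows(targets="-0.154 -0.071 0.056 0 0 0.985 1;-0.154 -0.071 0.056 0 0 0.985 1;-0.154 -0.071 0.056 0 0 0.985 1;-0.154 -0.071 0.056 0 0 0.985 1;-0.154 -0.071 0.056 0 0 0.985 1;-0.154 -0.071 0.056 0 0 0.985 1")

```text
time_s: 8.2
ee_pos: [471.0, -245.5, 299.5]
eef_rot: [[0.703, 0.711, -0.0], [0.711, -0.703, -0.001], [-0.001, 0.0, -1.0]]
force: [-0.1, -0.4, 0.0]
gripper_width: -0.2
grasp_force: 0.0
```

Run:
```python
from h import *
o=ctrl.get_obs();print(o['ee_pos'],o['joints'])
rows((470,-246,300,0),(470,-246,114,0))
```

```text
[ 470.95310424 -245.49435162  299.54486399] [-18.19525194  14.69267706  50.71673785 102.25933799 -12.10613489
  68.75201538  -8.66614242]
(470, -246, 300, 0) -> -0.001 -0.000 -0.000 0.001 0.001 1.007
(470, -246, 114, 0) -> -0.001 -0.000 0.186 0.001 0.001 1.007
```

Call:
play_rows(targets="0 0 0 0 0 0.99 1;0 0 0 0 0 0.99 1;0 0 0 0 0 0.99 1;0 0 0 0 0 0.99 1;0 0 0.05 0 0 0.99 1;0 0 0.1 0 0 0.99 1;0 0 0.15 0 0 0.99 1;0 0 0.186 0 0 0.99 1;0 0 0.186 0 0 0.99 1;0 0 0.186 0 0 0.99 1")

```text
time_s: 9.45
ee_pos: [471.1, -246.2, 115.0]
eef_rot: [[1.0, 0.01, 0.001], [0.01, -1.0, -0.001], [0.001, 0.001, -1.0]]
force: [0.7, 0.2, 0.5]
gripper_width: 0.2
grasp_force: 0.0
```

Run:
```python
from h import *
o=ctrl.get_obs();print(o['ee_pos'],o['joints'])
rows((500,-246.5,113,0),(550,-246.5,113,0),(590,-246.5,113,0))
```

```text
[ 471.07568746 -246.15658717  115.01557203] [-13.94448969  31.04461056  49.04413848 112.79590365 -30.63271292
  49.86646679 -37.87657556]
(500, -246.5, 113, 0) -> 0.029 0.001 0.002 0.001 -0.002 0.013
(550, -246.5, 113, 0) -> 0.079 0.001 0.002 0.001 -0.002 0.013
(590, -246.5, 113, 0) -> 0.119 0.002 0.002 0.001 -0.002 0.013
```

Call:
play_rows(targets="0.02 0.001 0.001 0 0 0 1;0.035 0.001 0.001 0 0 0 1;0.05 0.001 0.001 0 0 0 1;0.065 0.001 0.001 0 0 0 1;0.08 0.001 0.001 0 0 0 1;0.095 0.001 0.001 0 0 0 1;0.11 0.001 0.001 0 0 0 1;0.118 0.001 0.001 0 0 0 1;0.122 0.001 0.001 0 0 0 1")

```text
time_s: 10.58
ee_pos: [592.6, -245.9, 112.5]
eef_rot: [[1.0, 0.008, -0.0], [0.008, -1.0, -0.0], [-0.0, 0.0, -1.0]]
force: [-2.0, 0.4, 0.4]
gripper_width: 0.2
grasp_force: 0.4
```

Call:
play_rows(targets="0.004 0 0 0 0 0 1;0.007 0 0 0 0 0 1;0.01 0 0 0 0 0 1;0.012 0 0 0 0 0 1")

```text
time_s: 11.08
ee_pos: [603.7, -245.8, 112.5]
eef_rot: [[1.0, 0.008, -0.001], [0.008, -1.0, 0.0], [-0.001, -0.0, -1.0]]
force: [-10.4, 1.1, 2.0]
gripper_width: 0.1
grasp_force: 4.6
```

Force is rising, so it's near the stop. One more small nudge, then retreat and look.

Call:
play_rows(targets="0.0015 0 0 0 0 0 1;0.0025 0 0 0 0 0 1")

```text
time_s: 11.32
ee_pos: [604.3, -246.0, 112.1]
eef_rot: [[1.0, 0.007, -0.005], [0.007, -1.0, 0.001], [-0.005, -0.001, -1.0]]
force: [-20.4, 2.8, 8.7]
gripper_width: 0.2
grasp_force: 10.5
```

Call:
play_rows(targets="-0.03 0 0 0 0 0 1;-0.06 0 -0.03 0 0 0 1;-0.08 0 -0.15 0 0 -0.3 -1;-0.08 0 -0.25 0 0 -0.6 -1;-0.14 0.03 -0.25 0 0 -0.9 -1;-0.14 0.03 -0.25 0 0 -0.98 -1;-0.14 0.03 -0.25 0 0 -0.98 -1;-0.14 0.03 -0.25 0 0 -0.98 -1")

```text
time_s: 12.32
ee_pos: [467.4, -276.3, 362.2]
eef_rot: [[0.713, 0.701, 0.0], [0.701, -0.713, 0.001], [0.001, -0.0, -1.0]]
force: [-0.0, 0.4, 0.2]
gripper_width: 85.8
grasp_force: 0.0
```

Run:
```python
from h import *
o=ctrl.get_obs();print(o['time_s'],o['ee_pos'],o['joints'])
S=viewer.grab_frame('side')
save('s3',cv2.resize(S['img'][170:350,290:460],None,fx=3,fy=3,interpolation=cv2.INTER_CUBIC))
print([boxes_of(S,'basket0')[i]['bbox'] for i in range(len(boxes_of(S,'basket0')))])
```

```text
12.325 [ 467.39168761 -276.30788272  362.24394228] [-13.6820019   12.94258073  49.19252409  95.29822708 -10.0884989
  76.3675086   -8.28012889]
[[269.1, 199.0, 29.9, 46.2], [286.0, 235.4, 38.3, 51.1], [318.3, 274.6, 44.4, 53.1]]
```

View pics/s3.png

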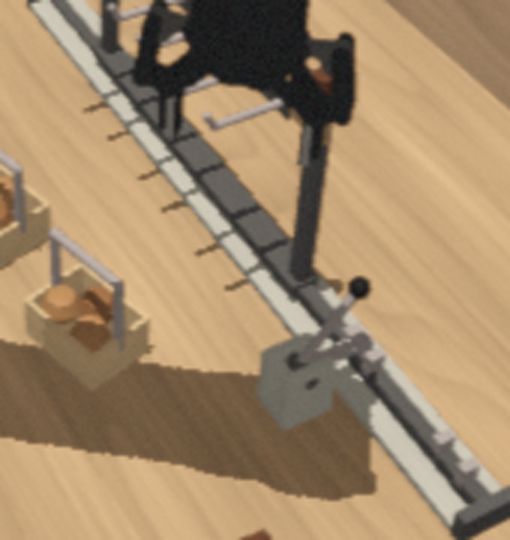

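The lever is shut: the ball is at crop (360,288), leaning to +x, with the tooth down between the lugs. Next is basket A.

Run:
```python
from h import *
S=viewer.grab_frame('side'); print(proj(S,[627,-246.4,121.6]), (410,266))
rows((442,-100,320,88))
```

```text
[409.69845788 265.33531778] (410, 266)
(442, -100, 320, 88) -> 0.106 -0.143 0.042 -0.002 0.001 -0.965
```

Call:
play_rows(targets="0.06 -0.08 0.02 0 0 -0.4 -1;0.106 -0.143 0.042 0 0 -0.965 -1;0.106 -0.143 0.042 0 0 -0.965 -1;0.106 -0.143 0.042 0 0 -0.965 -1;0.106 -0.143 0.042 0 0 -0.965 -1;0.106 -0.143 0.042 0 0 -0.965 -1")

```text
time_s: 13.38
ee_pos: [442.3, -101.2, 320.6]
eef_rot: [[0.04, 0.999, -0.0], [0.999, -0.04, -0.0], [-0.0, -0.0, -1.0]]
force: [0.8, 0.2, -0.7]
gripper_width: 85.3
grasp_force: 0.0
```

```bash
cat >> h.py <<'E'
def wgrab(n=None):
    o=ctrl.get_obs(); p=viewer.grab_frame('wrist'); T=np.eye(4); T[:3,:3]=np.array(o['eef_rot']); T[:3,3]=o['ee_pos']
    p['W']=T@np.array(p['hand_eye'])
    if n: save(n,p['img'])
    return p
E
python3 - <<'E'
from h import *
np.set_printoptions(precision=1,suppress=True)
p=wgrab('w3'); print(ctrl.get_obs()['ee_pos'])
for t in ('bail0','basket0'):
    for b in boxes_of(p,t): print(t,np.round(b['bbox']),b['confidence'])
for X in ([441.9,-100.5,106],[429.3,69.4,103]): print(proj(p,X,p['W']))
E
```

```text
[ 442.2 -101.3  320.6]
bail0 [309.  21.  68.  36.] 0.86
bail0 [323. 146.  74. 101.] 0.67
basket0 [309.  19.  69.  38.] 0.87
basket0 [518. 176. 244. 350.] 0.68
basket0 [319. 150.  80. 103.] 0.6
[322.6 155.5]
[300.3 -35.3]
```

View pics/w3.png

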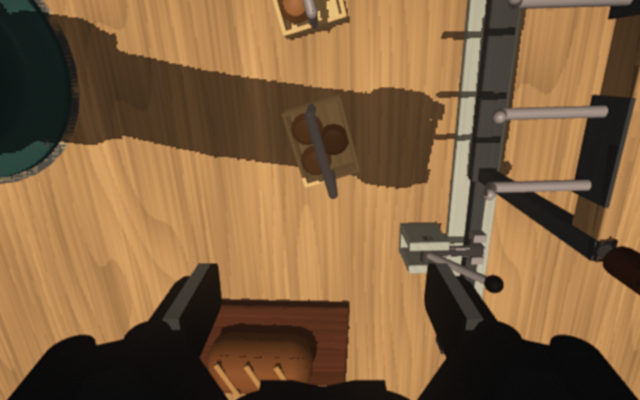

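Wrist view: basket A's handle runs (310,107)–(333,195). Hook 0's prongs have tips at (500,118) and (491,190).

Run:
```python
from h import *
np.set_printoptions(precision=1,suppress=True)
p=wgrab(); S=viewer.grab_frame('side'); W=p['W']
e=[at_z(p,u,v,110,W) for u,v in ((310,108),(333,194))]; print(e, (e[0]+e[1])/2, np.degrees(np.arctan2(*(e[0]-e[1])[[1,0]])), np.linalg.norm(e[0]-e[1]))
print('bail tri',tri([ray(p,321.5,151,W),ray(S,*sc(198,367))]))
print('hook0 tips',at_z(p,500,118,230,W),at_z(p,491,190,230,W), 'roots',at_z(p,600,112,216,W),at_z(p,588,186,216,W))
print('tip tri',tri([ray(p,500,118,W),ray(S,*sc(273,220))]),tri([ray(p,491,190,W),ray(S,*sc(299,250))]))
m=(e[0]+e[1])/2
rows((m[0],m[1],170,104),(m[0],m[1],91,104))
```

```text
[array([431.5, -52.3, 110. ]), array([ 451.1, -140.8,  110. ])] [441.3 -96.6 110. ] 102.49708104912501 90.65129764429118
bail tri [443.  -97.  104.2]
hook0 tips [557.7 -51.5 230. ] [ 557.4 -100.3  230. ] roots [631.6 -52.1 216. ] [ 634.  -104.9  216. ]
tip tri [558.9 -51.9 227.9] [ 560.2 -102.3  224.6]
(np.float64(441.3276268038087), np.float64(-96.55409275989692), 170, 104) -> 0.004 -0.001 0.151 -0.000 0.000 -0.358
(np.float64(441.3276268038087), np.float64(-96.55409275989692), 91, 104) -> 0.004 -0.001 0.230 -0.000 0.000 -0.358
```

Call:
play_rows(targets="0.004 -0.001 0.06 0 0 -0.34 -1;0.004 -0.001 0.12 0 0 -0.34 -1;0.004 -0.001 0.17 0 0 -0.34 -1;0.004 -0.001 0.21 0 0 -0.34 -1;0.004 -0.001 0.231 0 0 -0.34 -1;0.004 -0.001 0.231 0 0 -0.34 -1;0.004 -0.001 0.231 0 0 -0.34 1;0.004 -0.001 0.231 0 0 -0.34 1;0.004 -0.001 0.231 0 0 -0.34 1;0.004 -0.001 0.231 0 0 -0.34 1;0.004 -0.001 0.231 0 0 -0.34 1")

```text
time_s: 15.0
ee_pos: [441.3, -96.5, 90.0]
eef_rot: [[-0.23, 0.973, 0.0], [0.973, 0.23, 0.0], [0.0, 0.0, -1.0]]
force: [-3.3, 1.8, 9.0]
gripper_width: 7.7
grasp_force: 58.5
```

Call:
play_rows(targets="0 0 -0.03 0 0 0 1;0 0 -0.08 0 0 0 1;0 0 -0.13 0 0 0 1;0 0 -0.16 0 0 0 1;0 0 -0.16 0 0 0 1;0 0 -0.16 0 0 0 1")

```text
time_s: 15.75
ee_pos: [440.9, -96.4, 248.9]
eef_rot: [[-0.23, 0.973, -0.001], [0.973, 0.23, 0.0], [0.0, -0.001, -1.0]]
force: [-0.4, -0.2, -0.7]
gripper_width: 7.9
grasp_force: 59.1
```

Run:
```python
from h import *
o=ctrl.get_obs();print(o['ee_pos'],o['force'],o['gripper_width'])
p=wgrab('w4')
rows((480,-76.5,255,89.4),(592,-76.5,255,89.4),(592,-76.5,207,89.4))
for b in boxes_of(p,'bail0'): print(np.round(b['bbox']),b['confidence'])
```

```text
[440.8508701  -96.40842359 248.87234709] [-0.40748714 -0.18809588 -0.72846829] 7.880074203548722
(480, -76.5, 255, 89.4) -> 0.010 0.043 -0.006 -0.002 -0.000 0.309
(592, -76.5, 255, 89.4) -> -0.015 0.152 -0.007 -0.002 -0.000 0.309
(592, -76.5, 207, 89.4) -> -0.015 0.152 0.041 -0.002 -0.000 0.309
[354.  17.  78.  32.] 0.94
[323. 261. 130. 250.] 0.82
```

View pics/w4.png

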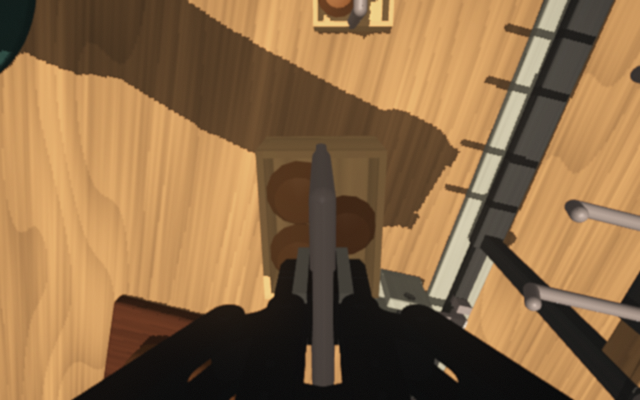

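The basket is lifted, with its handle along column 322 and visible from row 147 to 385. I'll check how the handle is centred in the grip.

Run:
```python
from h import *
p=wgrab(); o=ctrl.get_obs();R=np.array(o['eef_rot'])
for z in (266,270):
  for v in (147,385): print(z,R.T@(at_z(p,322,v,z,p['W'])-o['ee_pos']))
```

```text
266 [ 57.59807332  -0.72067339 -17.28456063]
266 [-51.72154011  -0.766178   -17.27924288]
270 [ 58.4224763   -0.71542049 -21.2846161 ]
270 [-47.42348573  -0.75947918 -21.27946733]
```

Run:
```python
from h import *
rows((485,-73,232,89.4),(592,-73,232,89.4))
```

```text
(485, -73, 232, 89.4) -> 0.013 0.048 0.017 -0.002 0.000 0.309
(592, -73, 232, 89.4) -> -0.012 0.153 0.016 -0.002 0.000 0.309
```

Call:
play_rows(targets="0.006 0.02 0.008 0 0 0.16 1;0.013 0.048 0.016 0 0 0.309 1;0.013 0.048 0.016 0 0 0.309 1;0.013 0.048 0.016 0 0 0.309 1;0.007 0.075 0.016 0 0 0.309 1;0.001 0.1 0.016 0 0 0.309 1;-0.006 0.125 0.016 0 0 0.309 1;-0.01 0.145 0.016 0 0 0.309 1;-0.012 0.153 0.016 0 0 0.309 1;-0.012 0.153 0.016 0 0 0.309 1")

```text
time_s: 17.15
ee_pos: [592.6, -73.5, 233.6]
eef_rot: [[0.011, 1.0, -0.0], [1.0, -0.011, -0.0], [-0.0, -0.0, -1.0]]
force: [-0.2, -0.2, -1.8]
gripper_width: 8.0
grasp_force: 59.0
```

Run:
```python
from h import *
o=ctrl.get_obs();print(o['ee_pos'],o['force'],o['gripper_width'])
p=wgrab('w5')
rows((592,-73,203,89.4))
```

```text
[592.56318892 -73.497479   233.58681169] [-0.19669827 -0.2368493  -1.82536547] 8.006752376432644
(592, -73, 203, 89.4) -> 0.000 -0.000 0.031 -0.000 0.000 -0.000
```

View pics/w5.png

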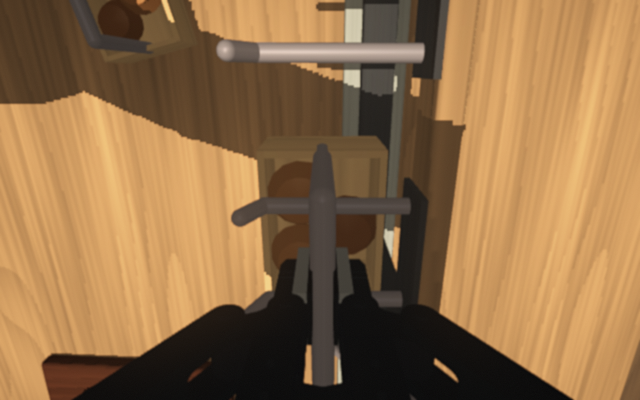

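Run:
```python
from h import *
p=wgrab(); np.set_printoptions(precision=1,suppress=True)
W=p['W']
print('prongs',at_z(p,360,206,216,W),at_z(p,385,299,216,W),'bar far end',at_z(p,322,190,255,W), at_z(p,322,147,205,W),'root',at_z(p,409,206,216,W))
```

```text
prongs [610.  -52.1 216. ] [ 624.3 -104.7  216. ] bar far end [592.  -30.8 255. ] [592.  -25.5 205. ] root [633.5 -52.3 216. ]
```

The bar lies across both prongs and is centred to about 1 mm. Lowering.

Call:
play_rows(targets="-0.001 0 0.012 0 0 0 1;-0.001 0 0.022 0 0 0 1;-0.001 0 0.028 0 0 0 1;-0.001 0 0.031 0 0 0 1;-0.001 0 0.031 0 0 0 1")

```text
time_s: 17.88
ee_pos: [592.9, -74.0, 203.9]
eef_rot: [[0.01, 1.0, 0.0], [1.0, -0.01, 0.001], [0.001, 0.0, -1.0]]
force: [-11.5, 4.2, 24.0]
gripper_width: 8.0
grasp_force: 61.7
```

Call:
play_rows(targets="0 0 -0.002 0 0 0 1;0 0 -0.002 0 0 0 0.3;0 0 -0.002 0 0 0 0.3;0 0 -0.002 0 0 0 0.3;0 0 -0.02 0 0 0 0.3;0 0 -0.05 0 0 0 0.3;0 0 -0.09 0 0 0 0.3;0 0 -0.13 0 0 0 0.3;0 0 -0.13 0 0 0 0")

```text
time_s: 19.0
ee_pos: [593.9, -74.6, 336.6]
eef_rot: [[0.011, 1.0, 0.005], [1.0, -0.011, 0.0], [0.0, 0.005, -1.0]]
force: [-0.3, -0.1, -1.0]
gripper_width: 42.5
grasp_force: 0.0
```

Run:
```python
from h import *
o=ctrl.get_obs();print(o['ee_pos'],o['force'],o['gripper_width'])
np.set_printoptions(precision=1,suppress=True)
p=wgrab('w6'); S=viewer.grab_frame('side')
for n,q in (('w',p),('s',S)):
  for t in ('bail0','basket0'):
    for b in boxes_of(q,t): print(n,t,np.round(b['bbox']),b['confidence'])
print(proj(p,[592,-78,225],p['W']),proj(S,[592,-78,225]))
rows((429.3,66,320,97))
```

```text
[593.92832911 -74.62346606 336.64895989] [-0.32156103 -0.13212739 -0.95633   ] 42.50771786438903
w bail0 [176.  32.  88.  63.] 0.9
w bail0 [322. 177.  79. 136.] 0.59
w basket0 [175.  32.  87.  63.] 0.75
w basket0 [321. 181.  80. 133.] 0.62
w basket0 [332. 280.  63.  54.] 0.52
s bail0 [268. 199.  32.  51.] 0.96
s bail0 [288. 238.  35.  48.] 0.9
s bail0 [366. 217.  41.  49.] 0.77
s bail0 [347. 378.  65.  41.] 0.43
s basket0 [268. 199.  29.  43.] 0.93
s basket0 [364. 216.  38.  54.] 0.74
s basket0 [288. 233.  41.  51.] 0.59
[319.8 192.1] [365.1 200.7]
(429.3, 66, 320, 97) -> 0.138 -0.165 0.012 -0.002 0.000 -0.169
```

Basket A hangs on hook 0 (side box spans rows 192–241, well above the table). For basket B, I'll hover with the camera directly above it.

Call:
play_rows(targets="0.03 -0.06 0 0 0 0 0;0.06 -0.12 0.005 0 0 0 -1;0.062 -0.165 0.015 0 0 0 -1;0.062 -0.165 0.015 0 0 0 -1;0.062 -0.165 0.015 0 0 0 -1")

```text
time_s: 19.92
ee_pos: [429.1, -10.3, 317.9]
eef_rot: [[0.01, 1.0, 0.001], [1.0, -0.01, 0.0], [0.0, 0.001, -1.0]]
force: [0.9, -0.4, 0.0]
gripper_width: 85.5
grasp_force: 0.0
```

```bash
cat >> h.py <<'E'
def bail(p,guess,z=108,name=None):
    """grey handle near guess in wrist picture -> ends on plane z"""
    W=p['W']; u,v=proj(p,guess,W); im=p['img']; hsv=cv2.cvtColor(im,cv2.COLOR_RGB2HSV)
    H,Wd=im.shape[:2]; m=np.zeros((H,Wd),np.uint8); r=60
    y0,y1,x0,x1=max(0,int(v-r)),int(v+r),max(0,int(u-r)),int(u+r)
    m[y0:y1,x0:x1]=(hsv[y0:y1,x0:x1,1]<70)*255
    n,l,st,c=cv2.connectedComponentsWithStats(m)
    k=1+np.argmax(st[1:,4]); pts=np.argwhere(l==k)[:,::-1].astype(np.float32)
    rc=cv2.minAreaRect(pts); bx=cv2.boxPoints(rc); e=sorted([bx[0],bx[1],bx[2],bx[3]],key=lambda q:q[1])
    a=(e[0]+e[1])/2;b=(e[2]+e[3])/2
    A,B=at_z(p,*a,z,W),at_z(p,*b,z,W); d=A-B
    print('px',a,b,rc[1],'mid',(A+B)/2,'len',np.linalg.norm(d),'yaw',np.degrees(np.arctan2(d[1],d[0])))
    if name: 
        q=im.copy(); q[l==k]=[255,0,0]; save(name,cv2.resize(q[y0:y1,x0:x1],None,fx=4,fy=4))
    return (A+B)/2
E
python3 - <<'E'
from h import *
np.set_printoptions(precision=1,suppress=True)
o=ctrl.get_obs();print(o['ee_pos'],o['gripper_width'])
p=wgrab('w7'); 
for b in boxes_of(p,'basket0'): print(np.round(b['bbox']),b['confidence'])
bail(p,[429.3,69.4,106],name='b7')
S=viewer.grab_frame('side'); W=p['W']
print(proj(p,[429.3,69.4,106],W))
E
```

```text
[429.1 -10.3 317.9] 85.4594683509409
[318.  69.  78. 103.] 0.88
[501. 256. 113. 150.] 0.77
px [307.5  18.9] [332.  120.2] (104.28246307373047, 9.9541015625) mid [427.5  71.4 108. ] len 92.17727817595913 yaw 103.6541633457823
[322.2  73.9]
```

View pics/b7.png

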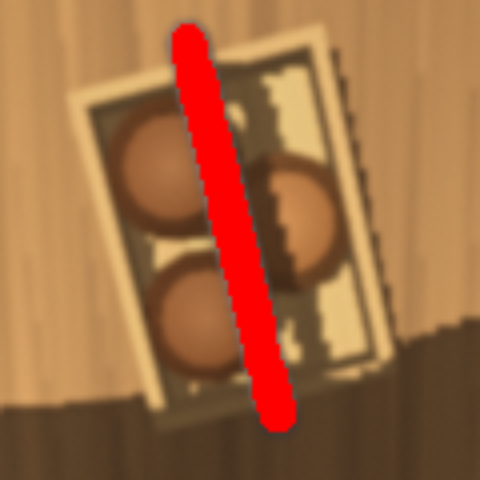

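The crop shows the handle cleanly segmented: mid (427.5, 71.4), length 92 mm, yaw 103.7°.

Run:
```python
from h import *
rows((427.5,71.4,200,103.7),(427.5,71.4,89.5,103.7))
```

```text
(427.5, 71.4, 200, 103.7) -> 0.082 -0.003 0.117 -0.001 0.002 -0.319
(427.5, 71.4, 89.5, 103.7) -> 0.082 -0.003 0.228 -0.001 0.002 -0.319
```

Call:
play_rows(targets="0.05 -0.002 0.05 0 0 -0.319 -1;0.082 -0.003 0.1 0 0 -0.319 -1;0.082 -0.003 0.117 0 0 -0.319 -1;0.082 -0.003 0.16 0 0 -0.319 -1;0.082 -0.003 0.2 0 0 -0.319 -1;0.082 -0.003 0.227 0 0 -0.319 -1;0.082 -0.003 0.227 0 0 -0.319 -1;0.082 -0.003 0.227 0 0 -0.319 1;0.082 -0.003 0.227 0 0 -0.319 1;0.082 -0.003 0.227 0 0 -0.319 1;0.082 -0.003 0.227 0 0 -0.319 1;0.082 -0.003 0.227 0 0 -0.319 1")

```text
time_s: 21.58
ee_pos: [426.9, 71.9, 91.0]
eef_rot: [[-0.238, 0.971, 0.001], [0.971, 0.238, 0.0], [0.0, 0.001, -1.0]]
force: [1.5, 1.1, 5.6]
gripper_width: 7.9
grasp_force: 58.5
```

Call:
play_rows(targets="0 0 -0.03 0 0 0 1;0 0 -0.07 0 0 0 1;0 0 -0.11 0 0 0 1;0 0 -0.143 0 0 0 1;0 0 -0.143 0 0 0 1;0 0 -0.143 0 0 0 1")

```text
time_s: 22.32
ee_pos: [425.9, 71.7, 232.8]
eef_rot: [[-0.238, 0.971, -0.001], [0.971, 0.238, -0.0], [0.0, -0.001, -1.0]]
force: [0.4, 0.5, -1.2]
gripper_width: 7.8
grasp_force: 59.0
```

Run:
```python
from h import *
o=ctrl.get_obs();print(o['ee_pos'],o['force'],o['gripper_width'])
p=wgrab(); print([ (np.round(b['bbox']),b['confidence']) for b in boxes_of(p,'basket0')])
rows((480,42,232,89.4),(593,42,232,89.4))
```

```text
[425.93223464  71.70105314 232.8473917 ] [ 0.38376874  0.5149087  -1.19395471] 7.757772098287028
[(array([379.,  19.,  89.,  35.]), 0.97), (array([473., 370., 125.,  57.]), 0.8), (array([321., 258., 128., 252.]), 0.6), (array([549., 214., 179., 371.]), 0.22)]
(480, 42, 232, 89.4) -> -0.042 0.046 0.001 -0.002 0.001 0.319
(593, 42, 232, 89.4) -> -0.068 0.155 0.000 -0.002 0.001 0.319
```

Call:
play_rows(targets="-0.02 0.023 0.001 0 0 0.16 1;-0.042 0.046 0.001 0 0 0.319 1;-0.042 0.046 0.001 0 0 0.319 1;-0.042 0.046 0.001 0 0 0.319 1;-0.048 0.073 0.001 0 0 0.319 1;-0.055 0.1 0.001 0 0 0.319 1;-0.061 0.125 0.001 0 0 0.319 1;-0.066 0.147 0.001 0 0 0.319 1;-0.068 0.155 0.001 0 0 0.319 1;-0.068 0.155 0.001 0 0 0.319 1")

```text
time_s: 23.68
ee_pos: [592.7, 42.6, 232.3]
eef_rot: [[0.01, 1.0, -0.001], [1.0, -0.01, -0.0], [-0.0, -0.001, -1.0]]
force: [-0.4, 0.2, -2.1]
gripper_width: 7.6
grasp_force: 59.0
```

Run:
```python
from h import *
np.set_printoptions(precision=1,suppress=True)
o=ctrl.get_obs();print(o['ee_pos'],o['force'],o['gripper_width'])
p=wgrab('w8')
# prong: vertical brightness profile to the right of bar; find prong edges
W=p['W']; g=cv2.cvtColor(p['img'],cv2.COLOR_RGB2HSV)[...,1]
for u in (370,385,395): 
    m=g[150:330,u]<70; idx=np.flatnonzero(np.diff(m.astype(int)))+151; print(u,idx)
q=np.array(p['img']); col=g[:,322]; print('bar col', np.flatnonzero(np.diff((col[100:260]<70).astype(int)))+101)
```

```text
[592.7  42.6 232.3] [-0.4  0.2 -2.1] 7.5979984550633555
370 [191 207 287]
385 [192 207 247]
395 [229 287 301 314]
bar col [141]
```

Hook 1's prong at rows 192–207 puts the hook centre at y≈41, and the bar mid is also about 41. Lowering.

Call:
play_rows(targets="-0.001 0 0.012 0 0 0 1;-0.001 0 0.022 0 0 0 1;-0.001 0 0.026 0 0 0 1;-0.001 0 0.028 0 0 0 1;-0.001 0 0.028 0 0 0 1")

```text
time_s: 24.35
ee_pos: [592.9, 41.6, 205.2]
eef_rot: [[0.01, 1.0, -0.001], [1.0, -0.01, 0.001], [0.001, -0.001, -1.0]]
force: [-8.6, 1.0, 10.1]
gripper_width: 7.7
grasp_force: 60.3
```

Call:
play_rows(targets="0 0 0 0 0 0 0.3;0 0 0 0 0 0 0.3;0 0 0 0 0 0 0.3;0 0 -0.02 0 0 0 0.3;0 0 -0.05 0 0 0 0.3;0 0 -0.09 0 0 0 0.3;0 0 -0.12 0 0 0 0.3;0 0 -0.12 0 0 0 0.3")

```text
time_s: 25.35
ee_pos: [594.0, 41.2, 328.0]
eef_rot: [[0.011, 1.0, 0.004], [1.0, -0.011, 0.001], [0.001, 0.004, -1.0]]
force: [-0.6, -1.0, -0.7]
gripper_width: 29.7
grasp_force: 0.0
```

Run:
```python
from h import *
o=ctrl.get_obs();print(o['ee_pos'],o['force'],o['gripper_width'])
S=viewer.grab_frame('side')
for b in boxes_of(S,'basket0'): print(np.round(b['bbox']),b['confidence'])
print(proj(S,[592,-78,180]),proj(S,[592,41,180]),proj(S,[439,237,57]))
rows((437,156,318,89.4))
```

```text
[594.03523954  41.20295987 328.00899222] [-0.60862966 -0.98787149 -0.71579137] 29.723273285327306
[339. 193.  31.  52.] 0.72
[266. 199.  28.  47.] 0.72
[381. 233. 141. 204.] 0.7
[364.11706959 213.53453094] [341.83971891 188.81086199] [267.50356906 198.96854641]
(437, 156, 318, 89.4) -> 0.113 -0.157 0.007 0.001 -0.000 0.000
```

Call:
play_rows(targets="0.03 -0.06 0 0 0 0 0;0.07 -0.12 0.005 0 0 0 -1;0.113 -0.157 0.007 0 0 0 -1;0.113 -0.157 0.007 0 0 0 -1;0.113 -0.157 0.007 0 0 0 -1;0.113 -0.157 0.007 0 0 0 -1")

```text
time_s: 26.2
ee_pos: [438.1, 155.1, 317.5]
eef_rot: [[0.012, 1.0, -0.0], [1.0, -0.012, -0.001], [-0.001, -0.0, -1.0]]
force: [0.5, -0.2, 0.6]
gripper_width: 85.4
grasp_force: 0.0
```

Run:
```python
from h import *
np.set_printoptions(precision=1,suppress=True)
o=ctrl.get_obs();print(o['ee_pos'],o['gripper_width'])
p=wgrab('w9'); 
for b in boxes_of(p,'basket0'): print(np.round(b['bbox']),b['confidence'])
m=bail(p,[437,235,106],name='b9')
S=viewer.grab_frame('side')
for b in boxes_of(S,'basket0'): print(np.round(b['bbox']),b['confidence'])
rows((m[0],m[1],200,89.4),(m[0],m[1],91,89.4))
```

```text
[438.1 155.1 317.5] 85.40267262564903
[322.  58.  69. 110.] 0.83
[433. 357.  20.  58.] 0.71
[485. 280.  97. 118.] 0.66
px [321.3  12.9] [323.8 113. ] (100.11871337890625, 9.57200813293457) mid [438.8 242.3 108. ] len 87.1299429115984 yaw 90.81917435215904
[268. 199.  32.  47.] 0.97
[363. 218.  42.  55.] 0.92
[382. 234. 144. 208.] 0.72
[343. 192.  38.  50.] 0.65
(np.float64(438.8407685699787), np.float64(242.32090120555063), 200, 89.4) -> 0.087 -0.000 0.117 -0.000 0.001 -0.002
(np.float64(438.8407685699787), np.float64(242.32090120555063), 91, 89.4) -> 0.087 0.000 0.226 -0.000 0.001 -0.002
```

Run:
```python
from h import *
p=wgrab(); m=bail(p,[438,246,106])
rows((m[0],m[1],200,90.8),(m[0],m[1],91,90.8))
```

```text
px [321.16656     5.9953766] [324.1396 113.0239] (107.06980895996094, 9.9406099319458) mid [438.64178998 245.42165396 108.        ] len 92.66246302177926 yaw 91.02198487227888
(np.float64(438.6417899829255), np.float64(245.42165395964406), 200, 90.8) -> 0.090 -0.000 0.117 -0.000 0.001 -0.033
(np.float64(438.6417899829255), np.float64(245.42165395964406), 91, 90.8) -> 0.090 -0.000 0.226 -0.000 0.001 -0.033
```

Call:
play_rows(targets="0.05 0 0.05 0 0 -0.033 -1;0.089 0 0.1 0 0 -0.033 -1;0.089 0 0.117 0 0 -0.033 -1;0.089 0 0.16 0 0 -0.033 -1;0.089 0 0.2 0 0 -0.033 -1;0.089 0 0.226 0 0 -0.033 -1;0.089 0 0.226 0 0 -0.033 -1;0.089 0 0.226 0 0 -0.033 1;0.089 0 0.226 0 0 -0.033 1;0.089 0 0.226 0 0 -0.033 1;0.089 0 0.226 0 0 -0.033 1;0.089 0 0.226 0 0 -0.033 1")

```text
time_s: 27.95
ee_pos: [438.7, 245.3, 92.0]
eef_rot: [[-0.015, 1.0, 0.001], [1.0, 0.015, 0.0], [0.0, 0.001, -1.0]]
force: [1.7, 0.2, 4.0]
gripper_width: 7.9
grasp_force: 58.5
```

Call:
play_rows(targets="0 0 -0.03 0 0 0 1;0 0 -0.07 0 0 0 1;0 0 -0.11 0 0 0 1;0 0 -0.142 0 0 0 1;0 0 -0.142 0 0 0 1;0 0 -0.142 0 0 0 1")

```text
time_s: 28.7
ee_pos: [437.7, 245.0, 232.8]
eef_rot: [[-0.016, 1.0, -0.001], [1.0, 0.016, -0.001], [-0.001, -0.001, -1.0]]
force: [0.1, -0.8, -2.1]
gripper_width: 7.6
grasp_force: 58.9
```

Run:
```python
from h import *
o=ctrl.get_obs();print(o['ee_pos'],o['force'],o['gripper_width'])
p=wgrab(); print([ (np.round(b['bbox']),b['confidence']) for b in boxes_of(p,'basket0')])
rows((480,161.5,232,89.4),(594,161.5,232,89.4))
```

```text
[437.74437296 244.99881924 232.75852283] [ 0.07136828 -0.8140869  -2.07361381] 7.6013682157698845
[(array([323., 256., 128., 252.]), 0.72), (array([499., 368.,  96.,  31.]), 0.65)]
(480, 161.5, 232, 89.4) -> -0.084 0.041 0.001 -0.002 0.002 0.033
(594, 161.5, 232, 89.4) -> -0.086 0.155 0.000 -0.002 0.002 0.033
```

Call:
play_rows(targets="-0.04 0.02 0 0 0 0.033 1;-0.07 0.035 0 0 0 0.033 1;-0.084 0.041 0 0 0 0.033 1;-0.084 0.041 0 0 0 0.033 1;-0.084 0.07 0 0 0 0.033 1;-0.085 0.1 0 0 0 0.033 1;-0.085 0.125 0 0 0 0.033 1;-0.086 0.147 0 0 0 0.033 1;-0.086 0.155 0 0 0 0.033 1;-0.086 0.155 0 0 0 0.033 1")

```text
time_s: 30.05
ee_pos: [594.1, 162.2, 233.1]
eef_rot: [[0.01, 1.0, -0.001], [1.0, -0.01, -0.0], [-0.0, -0.001, -1.0]]
force: [0.8, -0.5, -1.6]
gripper_width: 7.7
grasp_force: 58.9
```

Run:
```python
from h import *
np.set_printoptions(precision=1,suppress=True)
o=ctrl.get_obs();print(o['ee_pos'],o['force'],o['gripper_width'])
p=wgrab('w10')
W=p['W']; g=cv2.cvtColor(p['img'],cv2.COLOR_RGB2HSV)[...,1]
for u in (370,385,395): 
    m=g[150:330,u]<70; idx=np.flatnonzero(np.diff(m.astype(int)))+151; print(u,idx)
print('bar col', np.flatnonzero(np.diff((g[100:260,322]<70).astype(int)))+101)
```

```text
[594.1 162.2 233.1] [ 0.8 -0.5 -1.6] 7.660526277249738
370 [190 206 285]
385 [190 206 228 232 233]
395 [229 285 299 315]
bar col [139]
```

View pics/w10.png

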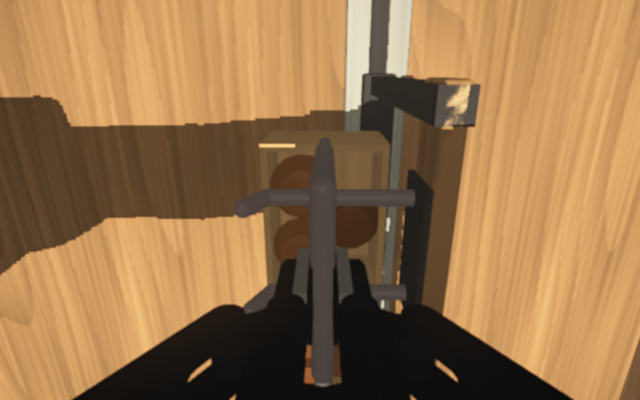

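The bar lies over hook 2's prongs (prong at row 198), with the same alignment as hook 1. Lowering and releasing.

Call:
play_rows(targets="-0.001 0 0.012 0 0 0 1;-0.001 0 0.022 0 0 0 1;-0.001 0 0.026 0 0 0 1;-0.001 0 0.028 0 0 0 1;-0.001 0 0.028 0 0 0 1")

```text
time_s: 30.72
ee_pos: [594.2, 160.6, 206.3]
eef_rot: [[0.01, 1.0, -0.001], [1.0, -0.01, 0.001], [0.001, -0.001, -1.0]]
force: [-8.4, -0.6, 11.4]
gripper_width: 7.6
grasp_force: 60.3
```

Call:
play_rows(targets="0 0 0 0 0 0 0.3;0 0 0 0 0 0 0.3;0 0 0 0 0 0 0.3;0 0 -0.02 0 0 0 0.3;0 0 -0.05 0 0 0 0.3;0 0 -0.09 0 0 0 0.3;0 0 -0.12 0 0 0 0.3;0 0 -0.12 0 0 0 0.3")

```text
time_s: 31.72
ee_pos: [595.5, 160.4, 329.2]
eef_rot: [[0.011, 1.0, 0.004], [1.0, -0.011, 0.002], [0.002, 0.004, -1.0]]
force: [0.0, -0.6, -0.2]
gripper_width: 30.0
grasp_force: 0.0
```

Run:
```python
from h import *
o=ctrl.get_obs();print(o['ee_pos'],o['force'],o['gripper_width'],o['joints'])
S=viewer.grab_frame('side');save('s11',S['img'])
for b in boxes_of(S,'basket0'): print(np.round(b['bbox']),b['confidence'])
for y in (-78,41,160): print(proj(S,[592,y,180]))
print([b['bbox'] for b in boxes_of(S,'clamp')])
rows((560,-100,380,45),(660,-310,380,45))
```

```text
[595.50719184 160.4160858  329.22225459] [ 0.03347808 -0.56650424 -0.23526008] 30.003096035681192 [-46.88819446  22.16080019  39.31416607  87.83331687 -14.38955091
  74.87526895  -6.55836843]
[324. 171.  38.  49.] 0.94
[365. 219.  40.  56.] 0.75
[343. 193.  42.  52.] 0.72
[364.11706959 213.53453094]
[341.83971891 188.81086199]
[321.96370604 166.75222632]
[[401.1, 280.3, 31.5, 35.4], [364.4, 217.1, 40.6, 57.3]]
(560, -100, 380, 45) -> -0.261 -0.032 -0.054 -0.000 0.000 0.987
(660, -310, 380, 45) -> -0.470 0.070 -0.054 -0.000 0.000 0.987
```

All three baskets hang; their boxes match the predicted places. Now to open the clamp from the +x side.

Call:
play_rows(targets="0 0 -0.054 0 0 0 1;-0.1 -0.01 -0.054 0 0 0.3 1;-0.261 -0.032 -0.054 0 0 0.987 1;-0.261 -0.032 -0.054 0 0 0.987 1;-0.261 -0.032 -0.054 0 0 0.987 1;-0.261 -0.032 -0.054 0 0 0.987 1;-0.4 0.04 -0.054 0 0 0.987 1;-0.4 0.04 -0.054 0 0 0.987 1;-0.4 0.04 -0.054 0 0 0.987 1;-0.4 0.04 -0.054 0 0 0.987 1")

```text
time_s: 33.12
ee_pos: [630.4, -241.9, 378.0]
eef_rot: [[0.709, 0.705, -0.003], [0.705, -0.709, -0.001], [-0.003, -0.001, -1.0]]
force: [-0.3, -0.2, 0.3]
gripper_width: 0.3
grasp_force: 0.0
```

Run:
```python
from h import *
o=ctrl.get_obs();print(o['ee_pos'],o['joints'])
rows((680,-247,340,0),(680,-247,113,0))
```

```text
[ 630.35367358 -241.85362167  378.016505  ] [-13.10549114  31.7365426   51.62063159  73.89206563 -24.29723546
  85.63566064  -9.19115282]
(680, -247, 340, 0) -> 0.032 0.039 0.038 -0.000 0.004 0.997
(680, -247, 113, 0) -> 0.032 0.039 0.265 -0.000 0.004 0.997
```

Call:
play_rows(targets="0.032 0.039 0.0 0 0 0.3 1;0.032 0.039 0.03 0 0 0.99 1;0.032 0.039 0.038 0 0 0.99 1;0.032 0.039 0.038 0 0 0.99 1;0.032 0.039 0.038 0 0 0.99 1;0.032 0.039 0.1 0 0 0.99 1;0.032 0.039 0.16 0 0 0.99 1;0.032 0.039 0.21 0 0 0.99 1;0.032 0.039 0.25 0 0 0.99 1;0.032 0.039 0.265 0 0 0.99 1;0.032 0.039 0.265 0 0 0.99 1;0.032 0.039 0.265 0 0 0.99 1")

```text
time_s: 34.62
ee_pos: [681.3, -245.1, 116.6]
eef_rot: [[1.0, 0.009, 0.002], [0.009, -1.0, -0.001], [0.002, 0.001, -1.0]]
force: [-0.3, 0.1, 0.5]
gripper_width: 0.2
grasp_force: 0.0
```

Run:
```python
from h import *
o=ctrl.get_obs();print(o['ee_pos'],o['force'],o['joints'])
rows((640,-247,113,0),(540,-247,113,0))
```

```text
[ 681.34570678 -245.1362766   116.60787404] [-0.25641816  0.10793471  0.465824  ] [-13.03742316  51.34925372  52.05760723  82.94275554 -42.27653299
  66.31497603 -43.88248019]
(640, -247, 113, 0) -> -0.041 0.002 0.004 0.001 -0.003 0.011
(540, -247, 113, 0) -> -0.141 0.001 0.003 0.001 -0.003 0.011
```

Call:
play_rows(targets="-0.02 0.002 0.003 0 0 0 1;-0.04 0.002 0.003 0 0 0 1;-0.055 0.002 0.003 0 0 0 1;-0.07 0.002 0.003 0 0 0 1;-0.085 0.002 0.003 0 0 0 1;-0.1 0.002 0.003 0 0 0 1;-0.115 0.002 0.003 0 0 0 1;-0.125 0.002 0.003 0 0 0 1;-0.13 0.002 0.003 0 0 0 1")

```text
time_s: 35.75
ee_pos: [550.4, -247.9, 112.1]
eef_rot: [[1.0, 0.008, 0.001], [0.008, -1.0, -0.0], [0.001, 0.0, -1.0]]
force: [1.8, -0.0, -0.8]
gripper_width: -0.0
grasp_force: 0.5
```

Call:
play_rows(targets="-0.004 0 0 0 0 0 1;-0.007 0 0 0 0 0 1;-0.009 0 0 0 0 0 1")

```text
time_s: 36.12
ee_pos: [541.6, -247.9, 111.6]
eef_rot: [[1.0, 0.008, -0.0], [0.008, -1.0, -0.0], [-0.0, 0.0, -1.0]]
force: [1.0, 0.3, -0.6]
gripper_width: 0.3
grasp_force: 0.4
```

Ball is pushed to x≈521, so the clamp is at about 1.27 rad. I'll retreat and go to the -y side of the knob.

Run:
```python
from h import *
S=viewer.grab_frame('side'); print(proj(S,[518,-246.4,121.6]))
rows((570,-247,113,0),(570,-240,320,0),(643,-200,320,0),(643,-200,256,0))
```

```text
[373.50743699 280.80485724]
(570, -247, 113, 0) -> 0.029 -0.001 -0.001 0.000 0.000 0.010
(570, -240, 320, 0) -> 0.029 -0.008 -0.208 0.000 0.000 0.010
(643, -200, 320, 0) -> 0.102 -0.047 -0.208 0.000 0.000 0.010
(643, -200, 256, 0) -> 0.102 -0.047 -0.144 0.000 0.000 0.010
```

Call:
play_rows(targets="0.028 0 0 0 0 0 1;0.028 0 -0.06 0 0 0 1;0.028 -0.002 -0.12 0 0 0 1;0.028 -0.005 -0.18 0 0 0 1;0.06 -0.03 -0.208 0 0 0 1;0.101 -0.046 -0.208 0 0 0 1;0.101 -0.046 -0.208 0 0 0 1;0.101 -0.046 -0.18 0 0 0 1;0.101 -0.046 -0.144 0 0 0 1;0.101 -0.046 -0.144 0 0 0 1")

```text
time_s: 37.42
ee_pos: [641.1, -200.8, 253.7]
eef_rot: [[1.0, 0.007, -0.004], [0.007, -1.0, 0.001], [-0.004, -0.001, -1.0]]
force: [-0.2, -0.3, 0.1]
gripper_width: -0.1
grasp_force: 0.0
```

Run:
```python
from h import *
o=ctrl.get_obs();print(o['ee_pos'],o['force'])
S=viewer.grab_frame('side');save('s12',S['img']); b=proj(S,[518,-246.4,121.6]).astype(int);print(b)
g=cv2.cvtColor(S['img'],cv2.COLOR_RGB2GRAY)[265:300,360:420]; y,x=np.nonzero(g<40); print('dark centroid',x.mean()+360,y.mean()+265,len(x))
for q in boxes_of(S,'basket0'): print(np.round(q['bbox']),q['confidence'])
rows((643,-180,256,0),(645,-42,256,0))
```

```text
[ 641.07655701 -200.7818026   253.67209843] [-0.19295796 -0.27260845  0.12275842]
[373 280]
dark centroid 373.90909090909093 280.22727272727275 22
[364. 218.  39.  57.] 0.87
[343. 193.  41.  56.] 0.73
[325. 168.  34.  48.] 0.6
[379. 233. 134. 201.] 0.46
(643, -180, 256, 0) -> 0.001 -0.022 0.001 0.001 -0.000 0.009
(645, -42, 256, 0) -> 0.004 -0.160 0.001 0.001 -0.000 0.009
```

The clamp is fully open (dark ball at (374,280)). Pushing the carriage smoothly.

Call:
play_rows(targets="0 -0.012 0.001 0 0 0 1;0 -0.022 0.001 0 0 0 1;0 -0.03 0.001 0 0 0 1;0 -0.038 0.001 0 0 0 1;0 -0.047 0.001 0 0 0 1;0.001 -0.056 0.001 0 0 0 1;0.001 -0.065 0.001 0 0 0 1;0.001 -0.074 0.001 0 0 0 1;0.001 -0.083 0.001 0 0 0 1;0.002 -0.092 0.001 0 0 0 1;0.002 -0.101 0.001 0 0 0 1;0.002 -0.11 0.001 0 0 0 1")

```text
time_s: 39.02
ee_pos: [643.5, -90.5, 254.6]
eef_rot: [[1.0, 0.008, 0.0], [0.008, -1.0, -0.0], [0.0, 0.0, -1.0]]
force: [0.3, -3.7, 0.4]
gripper_width: -0.2
grasp_force: 1.8
```

Call:
play_rows(targets="0 -0.009 0 0 0 0 1;0 -0.018 0 0 0 0 1;0.001 -0.025 0 0 0 0 1;0.001 -0.031 0 0 0 0 1;0.001 -0.036 0 0 0 0 1;0.001 -0.04 0 0 0 0 1")

```text
time_s: 39.78
ee_pos: [644.1, -50.8, 254.6]
eef_rot: [[1.0, 0.008, 0.0], [0.008, -1.0, -0.0], [0.0, 0.0, -1.0]]
force: [0.3, -2.5, -1.1]
gripper_width: 0.2
grasp_force: 1.6
```

Call:
play_rows(targets="0 -0.003 0 0 0 0 1;0 -0.006 0 0 0 0 1;0 -0.008 0 0 0 0 1")

```text
time_s: 40.15
ee_pos: [644.2, -42.9, 254.6]
eef_rot: [[1.0, 0.008, 0.0], [0.008, -1.0, -0.0], [0.0, 0.0, -1.0]]
force: [2.5, -3.5, -0.6]
gripper_width: -0.0
grasp_force: 1.6
```

Call:
play_rows(targets="0 -0.002 0 0 0 0 1;0 -0.004 0 0 0 0 1;0 -0.005 0 0 0 0 1")

```text
time_s: 40.52
ee_pos: [644.0, -42.0, 254.9]
eef_rot: [[1.0, 0.004, 0.001], [0.004, -1.0, -0.005], [0.001, 0.005, -1.0]]
force: [8.3, -26.2, -10.0]
gripper_width: 0.1
grasp_force: 12.9
```

Run:
```python
from h import *
np.set_printoptions(precision=1,suppress=True)
o=ctrl.get_obs();print(o['ee_pos'],o['force'])
S=viewer.grab_frame('side');save('s13',S['img'])
for q in boxes_of(S,'basket0'): print(np.round(q['bbox']),q['confidence'])
for y in (-78,41,160): print(proj(S,[593,y+130,180]))
```

```text
[644.  -42.  254.9] [  8.3 -26.2 -10. ]
[319. 168.  28.  50.] 0.82
[340. 189.  37.  53.] 0.67
[306. 148.  30.  41.] 0.63
[340.2 186.6]
[320.5 164.7]
[302.8 145.1]
```

At the display stop (force 26 N, baskets at their predicted places). Retreating and moving to shut the clamp.

Run:
```python
from h import *
rows((644,-75,255,0),(644,-75,330,0),(472,-246.5,330,0),(472,-246.5,113,0))
```

```text
(644, -75, 255, 0) -> -0.000 0.033 0.000 0.007 -0.002 0.005
(644, -75, 330, 0) -> -0.000 0.033 -0.075 0.007 -0.002 0.005
(472, -246.5, 330, 0) -> -0.173 0.204 -0.074 0.007 -0.002 0.005
(472, -246.5, 113, 0) -> -0.173 0.203 0.143 0.007 -0.002 0.005
```

Call:
play_rows(targets="0 0.03 0 0 0 0 1;0 0.035 -0.04 0 0 0 1;0 0.035 -0.075 0 0 0 1;-0.04 0.08 -0.075 0 0 0 1;-0.09 0.12 -0.075 0 0 0 1;-0.13 0.16 -0.075 0 0 0 1;-0.172 0.202 -0.075 0 0 0 1;-0.172 0.205 -0.075 0 0 0 1;-0.172 0.205 -0.03 0 0 0 1;-0.172 0.205 0.03 0 0 0 1;-0.172 0.205 0.08 0 0 0 1;-0.172 0.205 0.08 0 0 0 1")

```text
time_s: 42.12
ee_pos: [472.6, -243.4, 172.6]
eef_rot: [[1.0, 0.008, -0.005], [0.008, -1.0, 0.001], [-0.005, -0.001, -1.0]]
force: [0.5, -0.4, 0.7]
gripper_width: -0.1
grasp_force: 0.0
```

Run:
```python
from h import *
print(ctrl.get_obs()['ee_pos'])
rows((470,-246.5,113,0),(500,-246.5,113,0))
```

```text
[ 472.61705415 -243.38428448  172.59673548]
(470, -246.5, 113, 0) -> -0.002 0.003 0.060 -0.002 0.006 0.010
(500, -246.5, 113, 0) -> 0.028 0.003 0.059 -0.002 0.006 0.010
```

Call:
play_rows(targets="-0.002 0.003 0.03 0 0 0 1;-0.002 0.003 0.06 0 0 0 1;-0.002 0.003 0.06 0 0 0 1;0.018 0.003 0.06 0 0 0 1;0.033 0.003 0.06 0 0 0 1;0.048 0.003 0.06 0 0 0 1;0.063 0.003 0.06 0 0 0 1;0.078 0.003 0.06 0 0 0 1;0.093 0.003 0.06 0 0 0 1;0.107 0.003 0.06 0 0 0 1;0.115 0.003 0.06 0 0 0 1;0.12 0.003 0.06 0 0 0 1")

```text
time_s: 43.62
ee_pos: [593.9, -246.6, 114.6]
eef_rot: [[1.0, 0.008, -0.0], [0.008, -1.0, -0.0], [-0.0, 0.0, -1.0]]
force: [-0.8, 1.1, 0.2]
gripper_width: 0.1
grasp_force: 0.4
```

Call:
play_rows(targets="0.004 0 0 0 0 0 1;0.007 0 0 0 0 0 1;0.01 0 0 0 0 0 1;0.011 0 0 0 0 0 1")

```text
time_s: 44.12
ee_pos: [604.1, -246.5, 114.5]
eef_rot: [[1.0, 0.007, -0.001], [0.007, -1.0, 0.0], [-0.001, -0.0, -1.0]]
force: [-7.0, 1.2, 0.9]
gripper_width: 0.0
grasp_force: 3.5
```

Same stop position as before (x≈604). One small nudge, then back off and verify.

Call:
play_rows(targets="0.0015 0 0 0 0 0 1;0.0025 0 0 0 0 0 1")

```text
time_s: 44.38
ee_pos: [604.8, -246.6, 114.2]
eef_rot: [[1.0, 0.006, -0.004], [0.006, -1.0, 0.001], [-0.004, -0.001, -1.0]]
force: [-20.8, 2.6, 7.2]
gripper_width: 0.4
grasp_force: 10.2
```

Call:
play_rows(targets="-0.03 0 0 0 0 0 1;-0.06 0 -0.03 0 0 0 1;-0.08 0 -0.1 0 0 0 1;-0.1 0 -0.17 0 0 0 1;-0.13 0.03 -0.22 0 0 0 1;-0.16 0.06 -0.25 0 0 0 1;-0.16 0.06 -0.25 0 0 0 1")

```text
time_s: 45.25
ee_pos: [445.8, -310.6, 367.6]
eef_rot: [[1.0, 0.003, 0.005], [0.003, -1.0, -0.001], [0.005, 0.001, -1.0]]
force: [-0.3, 0.1, -1.5]
gripper_width: -0.3
grasp_force: 0.0
```

Run:
```python
from h import *
np.set_printoptions(precision=1,suppress=True)
o=ctrl.get_obs();print(o['time_s'],o['ee_pos'],o['force'])
S=viewer.grab_frame('side')
save('s14',cv2.resize(S['img'][110:350,240:470],None,fx=2.5,fy=2.5,interpolation=cv2.INTER_CUBIC))
for q in boxes_of(S,'basket0'): print(np.round(q['bbox']),q['confidence'])
print('ball shut px',proj(S,[627,-246.4,121.6]),'knob',proj(S,[645,-17,262]))
```

```text
45.25 [ 445.8 -310.6  367.6] [-0.3  0.1 -1.5]
[318. 169.  32.  51.] 0.68
[338. 190.  36.  54.] 0.63
[304. 150.  29.  45.] 0.57
ball shut px [409.7 265.3] knob [370.5 171.3]
```

View pics/s14.png

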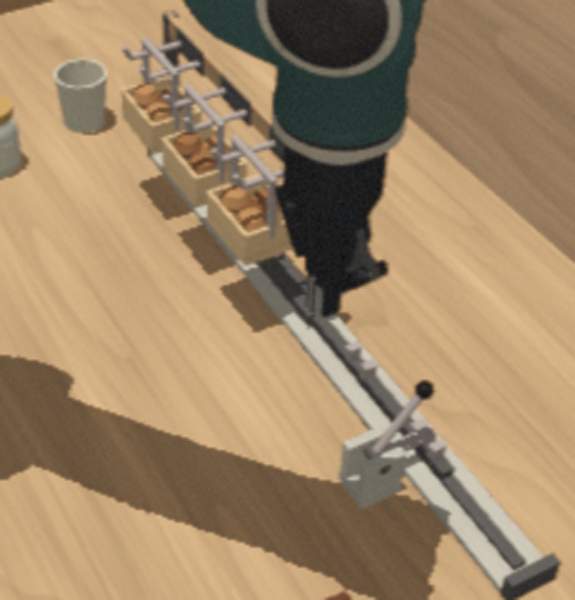

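All three baskets hang on their hooks. The lever is shut, with the ball at crop (425,389), which matches the predicted (410,265). The robot is clear, so I'm handing in.

```bash
python3 -c "
from rig import ctrl
print(ctrl.sign_off())"
```

```text
the job is handed in; nothing more can be done
None
```

The job is handed in, at about 45 s of the 210 s allowed: all three baskets hang on their hooks, the carriage is at the display stop, and the clamp is shut. I saw that state in the last side view; the judge's verdict was not shown.

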